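Set the shaker's dial to the long line and start it

TASK

Set the shaker's speed and start it: push the dial's peg round clockwise with the fingertips, without taking the peg between the fingers, until the index line on the dial lines up with the long line of the scale ring. Then press the start button fully down and let it spring back, leaving the dial at its setting. Leave the plate, vial, jar, bottle, boxes and other things on and round the shaker where they are.

Things in the scene. Friction and masses are not known exactly. Their poses are not given: they have to be found in the camera images.
- shaker: white laboratory shaker, fixed to the bench: a flat box 260 mm deep (its x), 380 mm wide (its y), its flat top 70 mm above the bench. Origin: centre of its underside; z up. The near side (-x) faces the robot at yaw 0. On its top: the dial on the right, the start button near left, a microplate far left.
- dial (a joint): angle of the dial, rad: grows as the dial turns clockwise seen from above; end stops at 0 and 4.5. It starts near 0, and reaching the long line always takes a clockwise turn. Friction (0.1 N m, about 2.5 N at the peg) keeps it where it is left; no spring, no detents.
- dial_centre (a point): the dial's axis, at the dial's top face, 84 mm above the bench. The dial is a flat black disc of 110 mm diameter, 10 mm thick, with an upright axis, lying on the scale ring.
- peg (a point): centre (half-way up) of the dial's upright push peg: steel, diameter 14 mm, standing 26 mm above the dial's top face (top 110 mm above the bench), its axis 40 mm from the dial's axis, on the side opposite the index mark. Push it sideways round the dial's axis to turn the dial.
- index (a point): the index mark's outer end, 56 mm from the dial's axis: the index is the one light line, 4 mm wide, painted on the dial from near its middle to its rim, opposite the peg.
- long_line (a point): inner end of the long scale line, 56 mm from the dial's axis, 74 mm above the bench. The scale is a flat fixed metal ring round the dial, 156 mm outer diameter, with thin 7 mm lines every 10 degrees; the target is its only long, thick line (21 mm long, 4 mm wide), which points away from the axis. The point and index lie one above the other when the index is exactly on the line.
- start (a joint): travel of the start button, m: 0 when free, 0.006 fully down. It springs back; fully down takes 4 N.
- start_top (a point): centre of the top face of the round white start button (28 mm diameter, in a dark grey collar, the only button), which is pressed straight down.
- microplate: bystander, loose: white 85 x 127 x 14 mm well plate lying on the far left part of the shaker's top. Origin: centre of its underside.
- vial: bystander, loose: small closed vial, diameter 24 mm, 36 mm tall, standing on the shaker's top on the near side, between dial and button. Origin: centre of its underside.
- jar: bystander, loose: small closed jar, diameter 32 mm, 40 mm tall, standing on the shaker's top on the far side, between dial and microplate. Origin: centre of its underside.
- tube_rack: bystander, loose: blue tube rack, 210 (its x) x 110 mm, 94 mm tall with its tubes, on the bench to the left. Origin: centre of its underside.
- bottle: bystander, loose: reagent bottle, diameter 60 mm, 120 mm tall, on the bench to the right. Origin: centre of its underside.
- tip_box: bystander, loose: pipette tip box 82 x 120 x 67 mm, on the bench to the right. Origin: centre of its underside.

How it is judged:
By the outcome, as a careful person would: the job done as asked, in the order asked, and still so for the second after the job is handed in, with the robot touching nothing.
It also fails if it takes over 48 s, if anything falls off the work surface, if the arm or the gripper's body presses on something with over 40 N, if the wrist force passes 120 N, or if a joint passes its speed limit or range.

ROBOT

A 6-joint arm with a two-finger parallel gripper is mounted at the origin on the work surface. World frame = base frame: x ahead of the robot, y to its left, z up, the work surface at z = 0. Lengths are in m, angles in rad, forces in N, time in s.
With the tool pointing down it reaches from about 0.35 to 0.925 m from the base axis. Payload 6.4 kg.
Tool frame: the origin (TCP) lies on the centre line of the jaws, within the pads' length; the fingertips stand 25 mm ahead of it and the grasp point (between the pads) lies 6 mm ahead of it (robot.tips_ahead is the distance from the TCP to the fingertips, in m); x points along the fingers, y is the direction in which the jaws open and shut, and the axes are right-handed (so a half turn about x gives the same grasp; the last joint's range is limited). The gripper opens to 94 mm and grips with 3 to 60 N. Pads are 16 mm wide; open, the fingers measure 119 mm over their backs; the gripper's body (75 mm by 177 mm) begins 78 mm behind the grasp point.
Start: joints at [-1.473, 0.245, 1.558, -0, 1.339, -0.174], TCP at [0.175, -0.626, 0.23] pointing down, gripper open.
Joint ranges: [-3.13, 3.13], [-1.02, 2.26], [0.13, 2.54], [-0.95, 4.09], [0.21, 2.88], [-2.74, 2.74]. Speed limits (rad/s): [2.57, 2.57, 3.14, 3.14, 3.14, 3.14].

INTERFACE

Orientations are given as [roll, pitch, yaw] about the fixed x, y, z axes, in that order (R = Rz(yaw) Ry(pitch) Rx(roll)).
In Python, from workcell import robot gives the robot as it stands. The module is installed in compiled form; this text tells all that it offers.
- The arm moves only by the tool carry_out, never from a script. Its argument "plan" is a list of rows, each an object with "translation": the shift along the world's x, y, z in mm, a list of three; "yaw": the turn about the world's z in degrees. In form: [{"translation": [dx, dy, dz], "yaw": yaw}, ...]. A call has 1 to 5 rows; each row is the pose to reach, as a shift and turn from the pose commanded when the call began; what a row does not reach only later rows make up. A row lasts 1/12 s, in which the tool goes at most 41.7 mm and 7.16 degrees, less where a joint would pass 70% of its speed; a pose out of reach is approached as far as the arm can. A call with a gripper value outside its range is refused whole. "hand" is the finger opening in mm, from 0 to 94, set as the call begins (left out, the last holds). The fingers move at their own pace and stop on an object; the grip force is fixed at half the most. Time passes only in rows, so rows that repeat a pose let the fingers close. It gives the time, the measured TCP pose, the force and the opening at its end, in the units of the state.
- robot.sense(): the state, without advancing time (a new reading comes with each control period).
- robot.capture(name): name is "scene" or "side" or "wrist"; returns a dict with "image" (400x640x3 uint8, red, green, blue), "depth" (400x640 float32, m along the optical axis (not along the pixel's ray), 0 where there is no reading), "intrinsics" (3x3 intrinsics, pixels), "position" and "rotation" of the camera in the world. Camera axes: x right, y up, looking along -z (the intrinsics and any distortion apply to the point x, -y, -z); pixel columns grow to the right and rows downward; lengths in m; the calibration is good to about 2 mm. A picture is of the moment at which its call begins.
- robot.job_done(): hands the job in, once; it reports no verdict.
Trained networks look in a picture, given as the dict that the camera call returned (one of the last four; its "shot" number tells which), for a name from the list of things; names that differ only in an ending like _2 or _b are one class to them, and where a whole thing is asked for, a point or a joint stands for the part that bears it (a point fixed in the world has none). Each returns a list of dicts, best first, with "confidence" (0 to 1); they miss things now and then, are a little off and sometimes report something else, mostly with a low value. They report only what shows in the picture. A call takes as long as a camera call.
- robot.search_frame(picture, target): "location" ([row, column] in pixels, amid what is visible of it).
- robot.cut_out(picture, target): "pixels" (400x640 bool, what is visible of it) and "location" ([row, column] in pixels, amid what is visible of it).
- robot.pinpoint(picture, target): "location" ([row, column] in pixels: a listed point, or the origin of a listed thing).
The state is a dict: "t": time; "qpos": joint angles; "dq": joint speeds; "joint_torque": joint torques, N m; "tcp_pos": TCP position; "eef_rot": TCP orientation; "force": force on the tool from outside, world axes, zero at the start; "ft_torque": the same for the moment, N m; "grip_width": finger opening in m.
Only numpy, scipy, OpenCV 4.12 (cv2) and the standard library are available. Lean on these libraries where they do the work, as an engineer would, in place of code of your own. Each camera call takes 0.05 s, during which the arm holds its last target.

## Working session

There is one attempt and no reset: what is moved stays moved. The work goes in short steps, Python scripts to look and compute and a tool call to move; the robot and the scene stay as the last step left them, time stands still between calls to the robot, and variables do not carry over. Pictures are saved under pics/ and viewed, and the job is handed in when it is done.

Besides the shell and the picture viewer there is one more tool, called after "Request:" by a JSON object that holds its "op" and its "data". carry_out: Moves the arm, as the interface text tells. Its arguments: {"type":"object","properties":{"plan":{"type":"array"},"hand":{"type":"number"}},"required":["plan"]}

```bash
mkdir -p pics
cat > h.py <<'E'
import numpy as np, cv2
from workcell import robot
def px2w(c,loc,z=None):
    K=np.array(c["intrinsics"]);r,u=loc
    d=np.array([(u-K[0,2])/K[0,0],-(r-K[1,2])/K[1,1],-1.0])
    R=np.array(c["rotation"]);p=np.array(c["position"])
    if z is None:
        D=float(c["depth"][int(round(r)),int(round(u))]);return p+R@(d*D)
    w=R@d;return p+w*(z-p[2])/w[2]
def save(c,n): cv2.imwrite("pics/"+n,cv2.cvtColor(c["image"],cv2.COLOR_RGB2BGR))
E
python3 - <<'E'
from h import *
np.set_printoptions(precision=4,suppress=True)
print(robot.sense())
zs=dict(dial_centre=.084,peg=.097,index=.084,long_line=.074,start_top=None,shaker=0,vial=.07,jar=.07,microplate=.07,bottle=0,tip_box=0,tube_rack=0)
for n in("scene","side","wrist"):
    c=robot.capture(n);save(c,n+"0.png");print(n,c["position"],c.get("distortion"))
    for t,z in zs.items():
        for o in robot.pinpoint(c,t)[:2]:
            print(t,round(o["confidence"],2),np.array(o["location"]),px2w(c,o["location"],z))
E
```

```text
{'t': 0.0, 'qpos': array([-1.4731,  0.2458,  1.559 , -0.    ,  1.3387, -0.1741]), 'dq': array([ 0.0011, -0.0016, -0.0021,  0.0022, -0.0005,  0.0005]), 'joint_torque': array([ -0.    , -41.583 , -31.4606,   0.0685,   0.0332,  -0.0001]), 'tcp_pos': array([ 0.1744, -0.6256,  0.2294]), 'eef_rot': array([-1.7386,  1.5689,  1.6748]), 'force': array([-0.0226,  0.1016, -0.0425]), 'ft_torque': array([0.0364, 0.0372, 0.0023]), 'grip_width': 0.0942377657688651}
scene [1.1642 0.6554 1.0662] NoneTraceback (most recent call last):
  File "<stdin>", line 9, in <module>
  File "h.py", line 9, in px2w
    w=R@d;return p+w*(z-p[2])/w[2]
                              ~^^^
IndexError: invalid index to scalar variable.
```

Run:
```python
from h import *
for n in("scene","side","wrist"):
    c=robot.capture(n)
    print({k:(v if k not in("image","depth") else v.shape) for k,v in c.items()})
```

```text
{'image': (400, 640, 3), 'depth': (400, 640), 'intrinsics': array([[389.78757979,   0.        , 323.10137899],
       [  0.        , 389.78757979, 202.1202388 ],
       [  0.        ,   0.        ,   1.        ]]), 'position': array([1.16418139, 0.65536271, 1.06623931]), 'rotation': array([0.72326121, 0.00994375, 2.36506873]), 'shot': 2}
{'image': (400, 640, 3), 'depth': (400, 640), 'intrinsics': array([[445.35965434,   0.        , 317.55277778],
       [  0.        , 445.35965434, 194.50787245],
       [  0.        ,   0.        ,   1.        ]]), 'position': array([0.19488342, 0.84620988, 0.74981102]), 'rotation': array([ 0.93815234,  0.00506539, -2.71936546]), 'shot': 3}
{'image': (400, 640, 3), 'depth': (400, 640), 'intrinsics': array([[291.46700238,   0.        , 316.71955253],
       [  0.        , 291.46700238, 195.61819002],
       [  0.        ,   0.        ,   1.        ]]), 'position': array([ 0.24847491, -0.60500275,  0.38427758]), 'rotation': array([-2.68966567e-01,  1.64373015e-04, -1.29953622e+00]), 'shot': 4}
```

View pics/scene0.png

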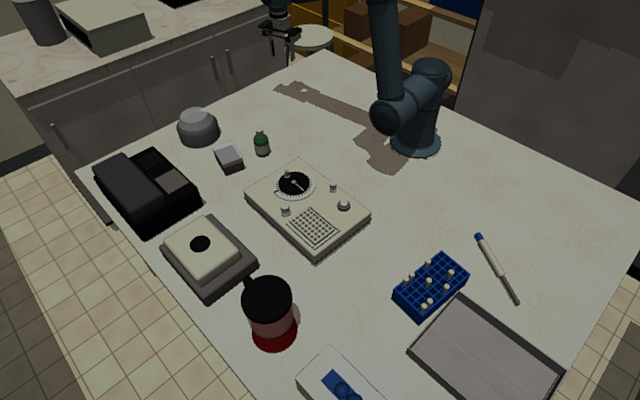

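Scene view: shaker at about (308,207), dial (293,184), button (344,206), bottle (262,143), tip box (228,157). The rotation is given as RPY, so I'll fix the helper.

```bash
cat >> h.py <<'E'
from scipy.spatial.transform import Rotation as Ro
def px2w(c,loc,z=None):
    K=np.array(c["intrinsics"]);r,u=loc
    d=np.array([(u-K[0,2])/K[0,0],-(r-K[1,2])/K[1,1],-1.0])
    R=Ro.from_euler('xyz',c["rotation"]).as_matrix();p=np.array(c["position"])
    if z is None:
        D=float(c["depth"][int(round(r)),int(round(u))]);return p+R@(d*D)
    w=R@d;return p+w*(z-p[2])/w[2]
zs=dict(dial_centre=.084,peg=.097,index=.084,long_line=.074,start_top=None,shaker=0,vial=.07,jar=.07,microplate=.07,bottle=0,tip_box=0,tube_rack=0)
def pins(c,names=None):
    for t in names or zs:
        for o in robot.pinpoint(c,t)[:2]:
            print(t,round(o["confidence"],2),np.round(o["location"],1),px2w(c,o["location"],zs[t]).round(4))
E
python3 - <<'E'
from h import *
np.set_printoptions(precision=4,suppress=True)
for n in("scene","side","wrist"):
    c=robot.capture(n);save(c,n+"1.png");print(n)
    pins(c)
    if n!="wrist":
        o=robot.search_frame(c,"shaker")
        if o:
            r,u=map(int,o[0]["location"]); im=c["image"][max(0,r-70):r+70,max(0,u-90):u+90]
            cv2.imwrite(f"pics/{n}crop.png",cv2.resize(im,None,fx=4,fy=4,interpolation=cv2.INTER_CUBIC)[:,:,::-1]);print(r,u)
E
```

```text
scene
peg 0.95 [174.8 284. ] [ 0.5788 -0.1518  0.097 ]
index 0.84 [190.1 303.7] [ 0.572  -0.0571  0.084 ]
long_line 0.72 [189.  279.1] [ 0.6234 -0.1293  0.074 ]
start_top 0.52 [202.  344.7] [0.5156 0.0842 0.0898]
shaker 0.59 [210.2 305.7] [ 0.5832 -0.0402  0.    ]
vial 0.47 [189.1 332.2] [0.4895 0.0001 0.07  ]
jar 0.45 [213.7 283.4] [ 0.6843 -0.0358  0.07  ]
microplate 0.65 [226.7 307.6] [0.6645 0.0611 0.07  ]
bottle 0.82 [151.1 262.6] [ 0.4917 -0.4013  0.    ]
tip_box 0.68 [166.2 235.2] [ 0.626  -0.4075  0.    ]
tube_rack 0.86 [292.6 427.5] [0.5445 0.4593 0.    ]
204 308
side
dial_centre 0.75 [169.8 336.9] [ 0.5685 -0.1064  0.084 ]
peg 0.69 [159.1 343.8] [ 0.5642 -0.1459  0.097 ]
peg 0.24 [165.8 321.9] [ 0.606  -0.0898  0.097 ]
index 0.96 [177.  326.3] [ 0.5811 -0.0624  0.084 ]
long_line 0.8 [164.4 323. ] [ 0.6206 -0.1307  0.074 ]
start_top 0.58 [207.8 325.3] [0.5274 0.0687 0.0901]
shaker 0.65 [207.1 317.8] [ 0.5929 -0.0321  0.    ]
vial 0.57 [200.6 348.5] [ 0.4956 -0.006   0.07  ]
jar 0.44 [176.2 291.6] [ 0.6777 -0.0468  0.07  ]
microplate 0.82 [203.5 282.9] [0.642  0.0718 0.07  ]
bottle 0.96 [151.2 388.6] [ 0.5027 -0.3981  0.    ]
tip_box 0.92 [138.3 353.3] [ 0.6389 -0.4327  0.    ]
tip_box 0.44 [178.7 326.5] [ 0.6257 -0.1689  0.    ]
tube_rack 0.82 [354.8 236.3] [0.5472 0.4503 0.    ]
208 321
wrist
```

View pics/scenecrop.png

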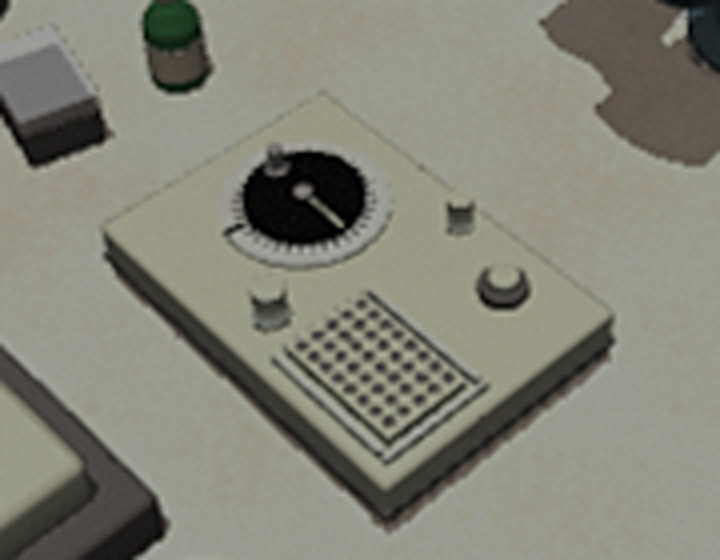

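View pics/sidecrop.png

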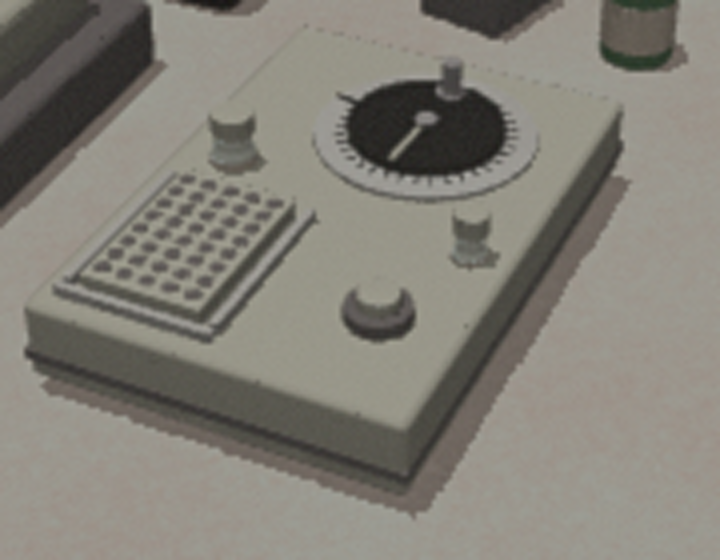

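View pics/wrist1.png

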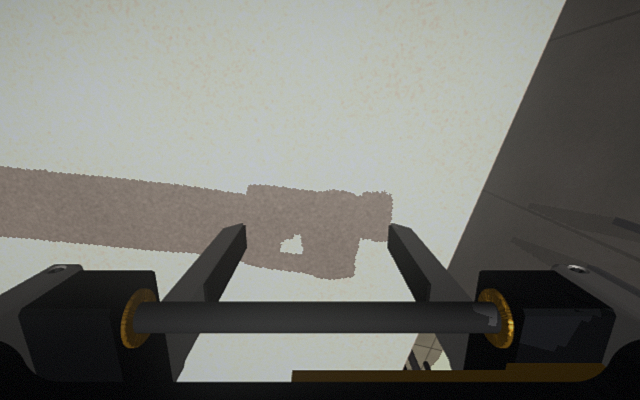

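Request:
{"op": "carry_out", "data": {"plan": [{"translation": [20, 23, 5], "yaw": 7}, {"translation": [40, 46, 10], "yaw": 14}, {"translation": [60, 69, 15], "yaw": 21}, {"translation": [80, 92, 20], "yaw": 28}, {"translation": [100, 115, 20], "yaw": 35}], "hand": 0}}

```text
t: 2.72
tcp_pos: [0.2754, -0.5106, 0.2518]
eef_rot: [1.015, 1.569, -1.238]
force: [0.7, -0.1, -0.4]
grip_width: 0.064
```

Request:
{"op": "carry_out", "data": {"plan": [{"translation": [20, 23, 0], "yaw": 7}, {"translation": [40, 46, 0], "yaw": 14}, {"translation": [60, 69, 0], "yaw": 21}, {"translation": [80, 92, 0], "yaw": 28}, {"translation": [100, 115, 0], "yaw": 35}]}}

```text
t: 3.13
tcp_pos: [0.3753, -0.3949, 0.2507]
eef_rot: [0.753, 1.57, -0.889]
force: [-0.1, -0.1, -0.0]
grip_width: 0.0307
```

Request:
{"op": "carry_out", "data": {"plan": [{"translation": [20, 23, 0], "yaw": 7}, {"translation": [40, 46, 0], "yaw": 14}, {"translation": [60, 69, 0], "yaw": 21}, {"translation": [80, 92, 0], "yaw": 28}, {"translation": [100, 115, 0], "yaw": 35}]}}

```text
t: 3.55
tcp_pos: [0.4754, -0.2799, 0.2507]
eef_rot: [0.276, 1.57, -0.755]
force: [0.1, -0.5, 0.7]
grip_width: 0.0006
```

Request:
{"op": "carry_out", "data": {"plan": [{"translation": [25, 27, 0], "yaw": 7}, {"translation": [50, 54, 0], "yaw": 14}, {"translation": [75, 80, 0], "yaw": 21}, {"translation": [100, 108, 0], "yaw": 28}, {"translation": [125, 135, 0], "yaw": 35}]}}

```text
t: 3.97
tcp_pos: [0.6006, -0.1445, 0.2507]
eef_rot: [-0.031, 1.57, -0.451]
force: [0.5, -0.8, -0.2]
grip_width: 0.0007
```

Request:
{"op": "carry_out", "data": {"plan": [{"translation": [0, 0, 0], "yaw": 7}, {"translation": [0, 0, 0], "yaw": 14}, {"translation": [0, 0, 0], "yaw": 15}, {"translation": [0, 0, 0], "yaw": 15}]}}

```text
t: 4.3
tcp_pos: [0.5995, -0.1461, 0.2504]
eef_rot: [2.993, 1.571, 2.827]
force: [-0.1, -0.3, -0.3]
grip_width: 0.0007
```

Run:
```python
from h import *
np.set_printoptions(precision=4,suppress=True)
s=robot.sense();print(s["t"],s["qpos"],s["tcp_pos"],s["force"])
c=robot.capture("wrist");save(c,"wrist2.png");print(c["position"],c["rotation"])
pins(c)
```

```text
4.3 [-0.4225  0.1532  1.6269 -0.      1.3616 -1.8267] [ 0.5995 -0.1461  0.2504] [-0.1446 -0.2909 -0.3179]
[ 0.5228 -0.133   0.4049] [-0.2691  0.001   1.4037]
dial_centre 0.92 [156.  340.8] [ 0.5698 -0.1144  0.084 ]
peg 0.74 [160.7 302.4] [ 0.5661 -0.156   0.097 ]
peg 0.34 [203.3 335.1] [ 0.6185 -0.1289  0.097 ]
index 0.64 [154.3 391. ] [ 0.5771 -0.0597  0.084 ]
index 0.47 [129.5 122.2] [ 0.5026 -0.3421  0.084 ]
long_line 0.62 [200.8 335.2] [ 0.6227 -0.128   0.074 ]
start_top 0.66 [ 79.  526.5] [0.5232 0.08   0.0917]
shaker 0.67 [156.5 399.3] [ 0.5963 -0.0295  0.    ]
shaker 0.34 [203.1 498.3] [0.6877 0.1059 0.    ]
vial 0.83 [ 64.  435.2] [ 0.492  -0.0009  0.07  ]
vial 0.6 [153.8 389.2] [ 0.5786 -0.0585  0.07  ]
jar 0.77 [229.2 414. ] [ 0.676  -0.0378  0.07  ]
microplate 0.89 [201.5 499.6] [0.6574 0.0661 0.07  ]
bottle 0.75 [130.6 120.6] [ 0.4983 -0.3995  0.    ]
tip_box 0.83 [228.  124.9] [ 0.6348 -0.4417  0.    ]
tip_box 0.41 [155.9 397.8] [ 0.5952 -0.0315  0.    ]
```

View pics/wrist2.png

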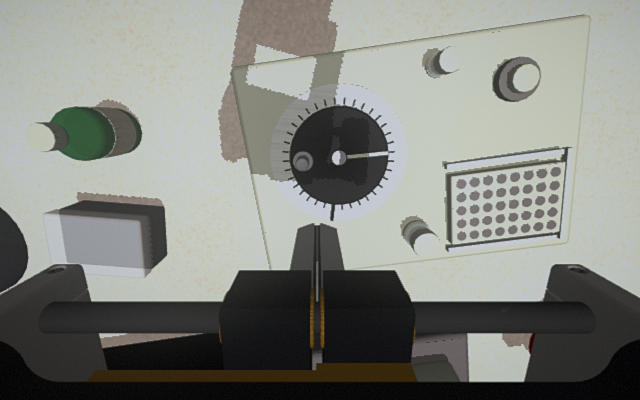

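Wrist view: dial centre (340,157), peg (302,161), index end (388,153), long line (332,205–218). Now a precise measurement in the dial plane.

```bash
cat >> h.py <<'E'
def rect(c,z,cen,half=.1,s=.0004):
    # orthographic top view of plane z: row0 = +x, col grows with -y
    n=int(2*half/s);i=np.arange(n)
    X=cen[0]+half-i[:,None]*s+0*i[None,:];Y=cen[1]+half-i[None,:]*s+0*i[:,None]
    R=Ro.from_euler('xyz',c["rotation"]).as_matrix();P=np.stack([X,Y,0*X+z],-1)-np.array(c["position"])
    q=P@R;K=c["intrinsics"]
    u=K[0,0]*q[...,0]/-q[...,2]+K[0,2];v=K[1,1]*-q[...,1]/-q[...,2]+K[1,2]
    return cv2.remap(c["image"],u.astype(np.float32),v.astype(np.float32),cv2.INTER_CUBIC)
E
python3 - <<'E'
from h import *
c=robot.capture("wrist")
cen=(.571,-.113)
a=rect(c,.084,cen);b=rect(c,.074,cen)
for k in (a,b): cv2.drawMarker(k,(250,250),(255,0,0),1,10)
cv2.imwrite("pics/r1.png",np.hstack([a,b])[100:400,:,::-1][:, :1000][:, 50:850]) 
m=cv2.inRange(cv2.cvtColor(a,cv2.COLOR_RGB2GRAY),0,75)
cv2.imwrite("pics/r1a.png",np.hstack([a[:,:,::-1],cv2.cvtColor(m,cv2.COLOR_GRAY2BGR)])[50:450,50:850])
cv2.imwrite("pics/r1b.png",b[:,:,::-1])
E
```

```text
(no output)
```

View pics/r1a.png

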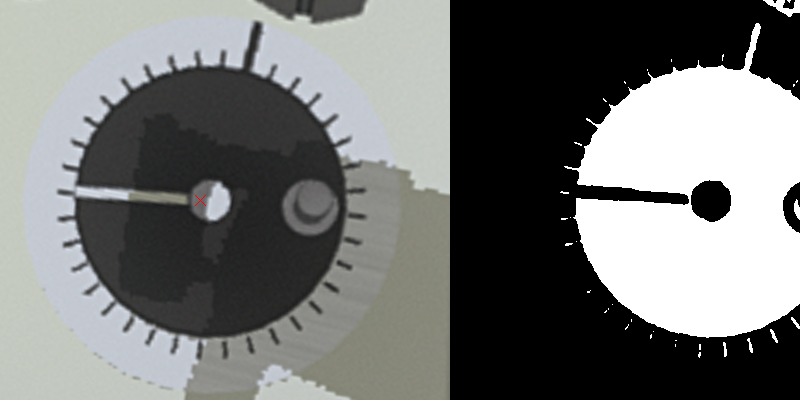

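View pics/r1b.png

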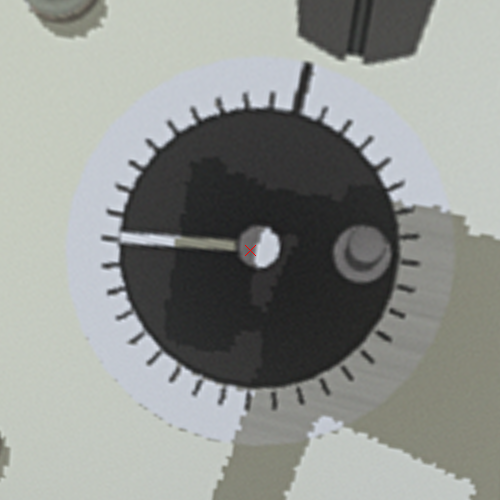

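Request:
{"op": "carry_out", "data": {"plan": [{"translation": [-4, -13, -25], "yaw": 5}, {"translation": [-4, -13, -55], "yaw": 5}, {"translation": [-4, -13, -90], "yaw": 5}, {"translation": [-4, -13, -120], "yaw": 5}, {"translation": [-4, -13, -133], "yaw": 5}]}}

```text
t: 5.42
tcp_pos: [0.5929, -0.158, 0.1127]
eef_rot: [2.771, 1.564, 2.693]
force: [-0.3, 0.2, -0.2]
grip_width: 0.0001
```

Run:
```python
from h import *
np.set_printoptions(precision=4,suppress=True)
s=robot.sense();print(s["t"],s["tcp_pos"],s["force"])
c=robot.capture("wrist");save(c,"wrist3.png");print(c["position"],c["rotation"])
pins(c,["dial_centre","peg","index","long_line"])
c2=robot.capture("side");pins(c2,["dial_centre","peg","index","long_line"])
b=rect(c,.084,(.5704,-.1172));cv2.drawMarker(b,(250,250),(255,0,0),1,10);b2=rect(c2,.084,(.5704,-.1172));cv2.drawMarker(b2,(250,250),(255,0,0),1,10)
cv2.imwrite("pics/r3.png",np.hstack([b,b2])[50:450,:,::-1][:,100:900])
```

```text
5.4167 [ 0.5929 -0.158   0.1127] [-0.2684  0.1645 -0.233 ]
[ 0.5164 -0.1523  0.2677] [-0.2625 -0.0016  1.4927]
dial_centre 0.66 [199.1 375.6] [ 0.571  -0.1176  0.084 ]
peg 0.73 [ 60.  554.4] [ 0.4967 -0.0218  0.097 ]
peg 0.68 [206.7 315.4] [ 0.5691 -0.157   0.097 ]
index 0.89 [199.4 461.6] [ 0.5756 -0.0614  0.084 ]
dial_centre 0.71 [170.6 337.7] [ 0.565  -0.1035  0.084 ]
peg 0.59 [157.6 343.9] [ 0.5669 -0.1534  0.097 ]
index 0.6 [179.3 329.6] [ 0.5688 -0.0559  0.084 ]
long_line 0.95 [165.4 321.2] [ 0.6232 -0.1239  0.074 ]
```

View pics/wrist3.png

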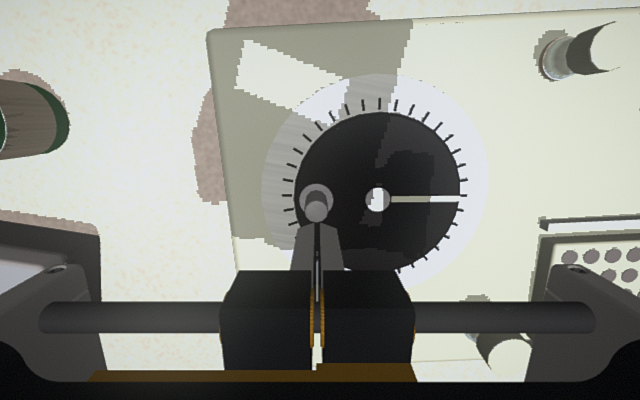

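View pics/r3.png

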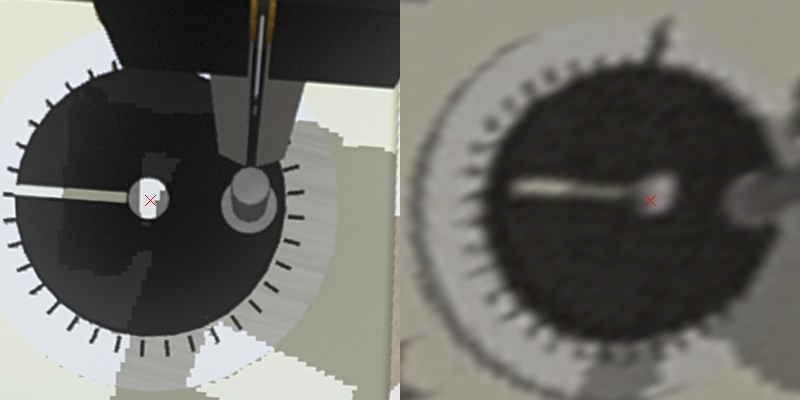

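Request:
{"op": "carry_out", "data": {"plan": [{"translation": [-2, -1, 2], "yaw": 0}, {"translation": [-4, -1, 3], "yaw": 0}, {"translation": [-4, -1, 3], "yaw": 0}]}}

```text
t: 6.17
tcp_pos: [0.5914, -0.1603, 0.121]
eef_rot: [-0.459, 1.57, -0.536]
force: [1.3, -0.3, 0.2]
grip_width: 0.0007
```

```bash
cat >> h.py <<'E'
def arc(rel,phis):
    rel=np.array(rel,float)
    for p in phis:
        a=-np.radians(p);M=np.array([[np.cos(a),-np.sin(a)],[np.sin(a),np.cos(a)]])
        print(p,(M@rel-rel).round(1))
E
python3 - <<'E'
from h import *
np.set_printoptions(precision=4,suppress=True)
s=robot.sense();print(s["t"],s["tcp_pos"],s["eef_rot"],s["force"],s["dq"])
R=Ro.from_euler('xyz',s["eef_rot"]).as_matrix();print(R)
for k in range(4):
    th=-95-28*k;u=lambda d:np.array([np.cos(np.radians(d)),np.sin(np.radians(d))])
    rel=40*u(th)-15*u(th-90);print(rel.round(1), rel+np.array([571,-117.4]));arc(rel,[7,14,21,28])
E
```

```text
6.1667 [ 0.5914 -0.1603  0.121 ] [-0.4591  1.5703 -0.5365] [ 1.3328 -0.3458  0.2003] [ 0.0026  0.0095 -0.0021  0.0022 -0.0057  0.0028]
[[ 0.0005  0.0773  0.997 ]
 [-0.0003  0.997  -0.0773]
 [-1.     -0.0002  0.0005]]
[ 11.5 -41.2] [ 582.4567 -158.5551]
7 [-5.1 -1.1]
14 [-10.3  -1.5]
21 [-15.5  -1.4]
28 [-20.7  -0.6]
[ -9.2 -41.7] [ 561.7945 -159.1164]
7 [-5.   1.4]
14 [-9.8  3.5]
21 [-14.3   6.1]
28 [-18.5   9.2]
[-27.7 -32.5] [ 543.2874 -149.9117]
7 [-3.8  3.6]
14 [-7.   7.7]
21 [-9.8 12.1]
28 [-12.   16.8]
[-39.7 -15.7] [ 531.2679 -133.0958]
7 [-1.6  5. ]
14 [-2.6 10.1]
21 [-3.  15.3]
28 [-2.7 20.5]
```

Request:
{"op": "carry_out", "data": {"plan": [{"translation": [-2, 1, -2], "yaw": 0}, {"translation": [-4, 1, -3], "yaw": 0}, {"translation": [-4, 1, -3], "yaw": 0}]}}

```text
t: 6.42
tcp_pos: [0.5868, -0.1589, 0.1168]
eef_rot: [2.785, 1.57, 2.708]
force: [0.3, 1.1, -0.1]
grip_width: 0.0003
```

Run:
```python
from h import *
np.set_printoptions(precision=4,suppress=True)
s=robot.sense();print(s["t"],s["tcp_pos"],s["force"])
c=robot.capture("wrist");save(c,"wrist4.png")
b=rect(c,.084,(.571,-.1174));cv2.drawMarker(b,(250,250),(255,0,0),1,10)
cv2.imwrite("pics/r4.png",b[:,:,::-1])
```

```text
6.4167 [ 0.5868 -0.1589  0.1168] [ 0.276   1.1093 -0.064 ]
```

View pics/r4.png

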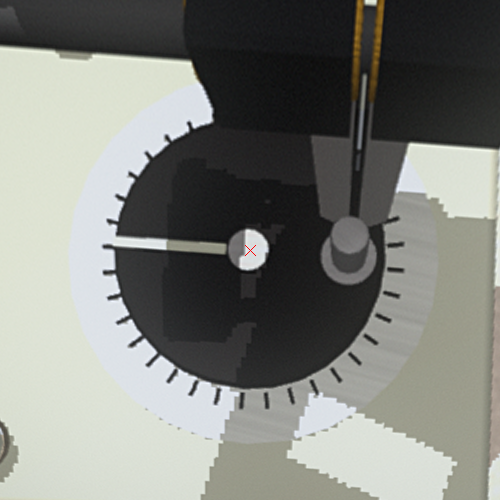

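Request:
{"op": "carry_out", "data": {"plan": [{"translation": [-4, 0, 1], "yaw": 0}, {"translation": [-9, -1, 1], "yaw": -7}, {"translation": [-14, -1, 1], "yaw": -14}, {"translation": [-19, -1, 1], "yaw": -21}, {"translation": [-19, -1, 1], "yaw": -21}]}}

```text
t: 6.88
tcp_pos: [0.5683, -0.1606, 0.1186]
eef_rot: [-0.303, 1.57, -0.749]
force: [1.4, -0.5, -0.2]
grip_width: 0.0004
```

Run:
```python
from h import *
np.set_printoptions(precision=4,suppress=True)
s=robot.sense();print(s["t"],s["tcp_pos"],s["force"])
c=robot.capture("wrist");save(c,"wrist5.png")
b=rect(c,.084,(.571,-.1174));cv2.drawMarker(b,(250,250),(255,0,0),1,10)
cv2.imwrite("pics/r5.png",b[:,:,::-1])
```

```text
6.8833 [ 0.5683 -0.1606  0.1186] [ 1.4163 -0.5237 -0.2367]
```

View pics/r5.png

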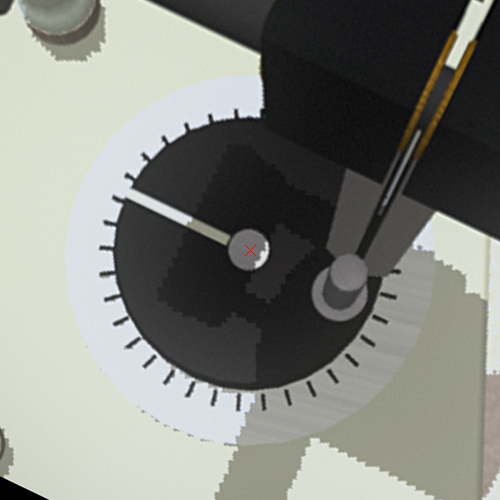

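Run:
```python
from h import *
arc([-2.7,-43.2],[7,14,21,28,34])
a=-np.radians(34);M=np.array([[np.cos(a),-np.sin(a)],[np.sin(a),np.cos(a)]])
r=M@[-2.7,-43.2];print(r+[571,-117.4]);arc(r,[6,12,18,24,28])
```

```text
7 [-5.2  0.7]
14 [-10.4   1.9]
21 [-15.3   3.8]
28 [-20.    6.3]
34 [-23.7   8.9]
[ 544.60446512 -151.7046023 ]
6 [-3.4  2.9]
12 [-6.6  6.2]
18 [-9.3  9.8]
24 [-11.7  13.7]
28 [-13.   16.4]
```

Request:
{"op": "carry_out", "data": {"plan": [{"translation": [-5, 1, 0], "yaw": -7}, {"translation": [-10, 2, 0], "yaw": -14}, {"translation": [-15, 4, 0], "yaw": -21}, {"translation": [-20, 6, 0], "yaw": -28}, {"translation": [-24, 9, 0], "yaw": -34}]}}

```text
t: 7.35
tcp_pos: [0.545, -0.1518, 0.1189]
eef_rot: [0.33, 1.568, -0.71]
force: [2.2, -3.2, -2.0]
grip_width: 0.0004
```

Request:
{"op": "carry_out", "data": {"plan": [{"translation": [-3.4, 2.9, 0], "yaw": -6}, {"translation": [-6.6, 6.2, 0], "yaw": -12}, {"translation": [-9.3, 9.8, 0], "yaw": -18}, {"translation": [-11.7, 13.7, 0], "yaw": -24}, {"translation": [-11.7, 13.7, 0], "yaw": -24}]}}

```text
t: 7.77
tcp_pos: [0.5328, -0.1374, 0.1188]
eef_rot: [0.302, 1.57, -1.153]
force: [0.8, -0.9, 0.5]
grip_width: 0.0005
```

Run:
```python
from h import *
np.set_printoptions(precision=4,suppress=True)
s=robot.sense();print(s["t"],s["tcp_pos"],s["force"])
c=robot.capture("wrist");save(c,"wrist6.png")
b=rect(c,.084,(.571,-.1174));cv2.drawMarker(b,(250,250),(255,0,0),1,10)
cv2.imwrite("pics/r6.png",b[:,:,::-1])
```

```text
7.7667 [ 0.5328 -0.1374  0.1188] [ 0.8093 -0.8922  0.5277]
```

View pics/r6.png

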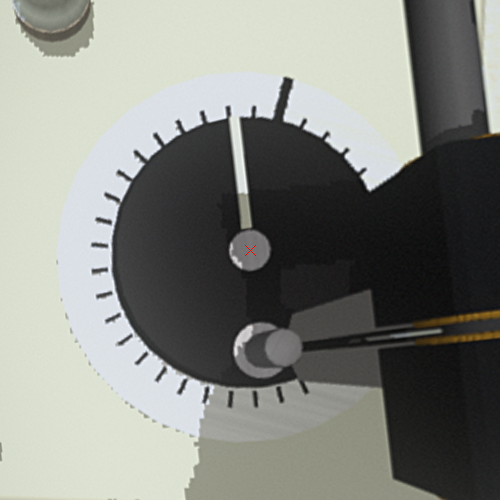

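View pics/wrist6.png

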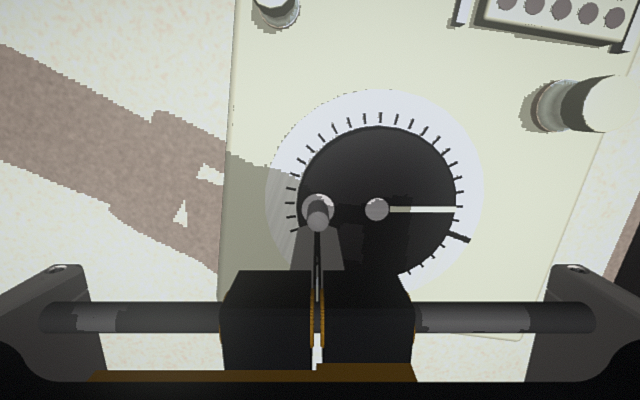

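```bash
cat >> h.py <<'E'
from scipy.optimize import least_squares
def angs(c,cen0=(.571,-.1174),s=.0004,half=.1,lo=-40,hi=200,guess=None):
    """circle fits: disc edge (z=.084) and ring edge (z=.074); angles measured from +x toward +y"""
    out={}
    def sample(img,cx,cy,r,th): # th rad; x up, y left
        u=(cx-np.sin(th)*r/s).astype(np.float32);v=(cy-np.cos(th)*r/s).astype(np.float32)
        return cv2.remap(img,u,v,cv2.INTER_LINEAR)
    A=cv2.cvtColor(rect(c,.084,cen0,half,s),cv2.COLOR_RGB2GRAY).astype(np.float32)
    B=cv2.cvtColor(rect(c,.074,cen0,half,s),cv2.COLOR_RGB2GRAY).astype(np.float32)
    th=np.radians(np.arange(lo,hi,1.))
    rr=np.arange(.045,.064,.0002)
    pts=[]
    P=sample(A,250+0*th[:,None]+0*rr,250+0*th[:,None]+0*rr,rr[None,:]+0*th[:,None],th[:,None]+0*rr)
    g=np.diff(cv2.GaussianBlur(P,(9,1),2),axis=1);k=g.argmax(1);r=rr[k];ok=g.max(1)>4
    x=r*np.cos(th);y=r*np.sin(th)
    f=least_squares(lambda p:np.hypot(x[ok]-p[0],y[ok]-p[1])-p[2],[0,0,.055],loss="soft_l1",f_scale=.0005)
    dx,dy,R=f.x
    out["disc"]=(cen0[0]+dx,cen0[1]+dy,R,int(ok.sum()),float(np.median(abs(f.fun))))
    # index: angular intensity profile about disc centre, r .02-.05
    cx=250-dy/s;cy=250-dx/s
    T=np.radians(np.arange(lo,hi,.1))
    def ang(img,cx,cy,r0,r1,sign,win):
        r=np.linspace(r0,r1,30)
        p=sample(img,cx+0*T[:,None]+0*r,cy+0*T[:,None]+0*r,r[None,:]+0*T[:,None],T[:,None]+0*r)*sign
        p=np.percentile(p,20,axis=1)
        p=p-np.median(p)
        pk=p.argmax();w=np.clip(p-p[pk]*.4,0,None);w[abs(np.arange(len(T))-pk)>60]=0
        return np.degrees((w*T).sum()/w.sum()),p[pk]
    out["index"]=[ang(A,cx,cy,a,b,1,0) for a,b in((.02,.05),(.02,.035),(.035,.05))]
    # ring centre: apply the same world centre (upright axis)
    out["line"]=[ang(B,cx,cy,a,b,-1,0) for a,b in((.066,.075),(.066,.071),(.071,.076))]
    return out
E
python3 - <<'E'
from h import *
for i in range(2):
    c=robot.capture("wrist")
    for k,v in angs(c,lo=-30).items(): print(k,np.round(v,4).tolist())
E
```

```text
disc [0.5701, -0.116, 0.0543, 225.0, 0.0003]
index [[5.2166, 187.3885], [4.0145, 114.8162], [5.233, 179.9248]]
line [[-15.151, 178.1773], [-15.2252, 179.0706], [-15.1194, 178.1104]]
disc [0.5701, -0.116, 0.0543, 225.0, 0.0003]
index [[5.2135, 186.6895], [4.0257, 114.2022], [5.2318, 180.0641]]
line [[-15.1495, 177.9393], [-15.2297, 178.8178], [-15.1243, 178.015]]
```

Run:
```python
from h import *
arc([-38,-20.4],[4,8,12,16,20])
```

```text
4 [-1.3  2.7]
8 [-2.5  5.5]
12 [-3.4  8.3]
16 [-4.2 11.3]
20 [-4.7 14.2]
```

Request:
{"op": "carry_out", "data": {"plan": [{"translation": [-1.3, 2.7, 0], "yaw": -4}, {"translation": [-2.5, 5.5, 0], "yaw": -8}, {"translation": [-3.4, 8.3, 0], "yaw": -12}, {"translation": [-4.2, 11.2, 0], "yaw": -16}, {"translation": [-4.2, 11.2, 0], "yaw": -16}]}}

```text
t: 8.33
tcp_pos: [0.5287, -0.1264, 0.1186]
eef_rot: [0.168, 1.57, -1.565]
force: [-0.6, -2.6, 1.2]
grip_width: 0.0001
```

```bash
cat > m.py <<'E'
from h import *
import sys
np.set_printoptions(precision=4,suppress=True)
s=robot.sense();print(s["t"],s["tcp_pos"],s["force"])
c=robot.capture("wrist");save(c,f"w{sys.argv[1]}.png")
cen=(.571,-.117);a=rect(c,.084,cen,.09,.0002);b=rect(c,.074,cen,.09,.0002)
n=a.shape[0];yy,xx=np.mgrid[:n,:n];X=(n/2-yy)*.2;Y=(n/2-xx)*.2;r=np.hypot(X,Y);t=np.degrees(np.arctan2(Y,X))
def line(m,name):
    nn,lab,st,ce=cv2.connectedComponentsWithStats(m.astype(np.uint8))
    k=1+st[1:,4].argmax();p=np.stack([X[lab==k],Y[lab==k]],1)
    vx,vy,x0,y0=cv2.fitLine(p.astype(np.float32),cv2.DIST_HUBER,0,.01,.01).ravel()
    if vx<0:vx,vy=-vx,-vy
    print(name,"n",len(p),"dir",np.degrees(np.arctan2(vy,vx)).round(2),"mid",(x0.round(2),y0.round(2)),"perp offset from centre mm",(x0*vy-y0*vx).round(2),"r",np.hypot(*p.T).min().round(1),np.hypot(*p.T).max().round(1))
    return vx,vy,x0,y0
ga=cv2.cvtColor(a,cv2.COLOR_RGB2GRAY);gb=cv2.cvtColor(b,cv2.COLOR_RGB2GRAY)
i=line((ga>110)&(r>14)&(r<52)&(abs(t+5)<35),"index")
l=line((gb<110)&(r>58)&(r<79)&(abs(t+5)<35),"line")
# where index line goes relative to long line mid-inner end (56mm)
for R in(56,66):
    k=(R-np.hypot(i[2],i[3]));px=i[2]+i[0]*k;py=i[3]+i[1]*k
    k=(R-np.hypot(l[2],l[3]));qx=l[2]+l[0]*k;qy=l[3]+l[1]*k
    print("lateral at",R,"mm:",round((py-qy)*l[0]-(px-qx)*l[1],2),"deg",round(np.degrees(((py-qy)*l[0]-(px-qx)*l[1])/R),2))
o=b.copy();m=r<54.3;o[m]=a[m];cv2.imwrite(f"pics/q{sys.argv[1]}.png",cv2.resize(o[50:850,50:850,::-1],(600,600)))
E
python3 m.py 7
```

```text
8.3333 [ 0.5287 -0.1264  0.1186] [-0.5542 -2.5861  1.2205]
index n 3963 dir -9.07 mid (np.float32(33.13), np.float32(-5.35)) perp offset from centre mm 0.06 r 14.0 52.0
line n 2734 dir 40.38 mid (np.float32(59.25), np.float32(-23.05)) perp offset from centre mm 55.95 r 58.0 77.4
lateral at 56 mm: 13.35 deg 13.66
lateral at 66 mm: 5.76 deg 5.0
```

View pics/q7.png

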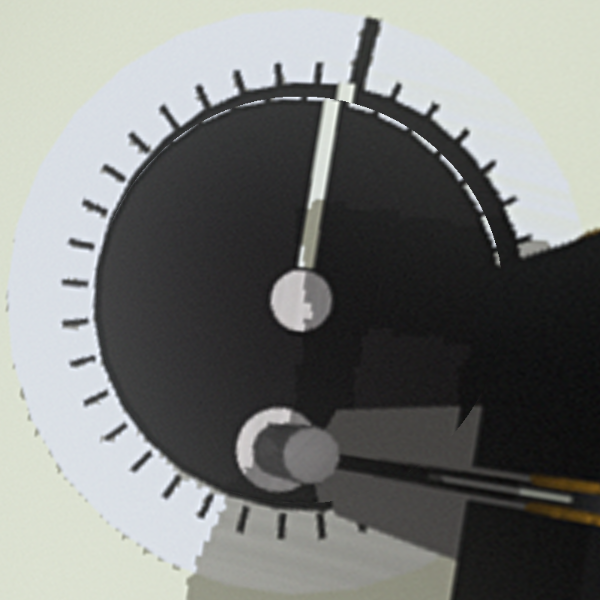

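```bash
sed -i 's/(r>58)&(r<79)&(abs(t+5)<35)/(r>66)\&(r<79)\&(abs(t+15)<9)/' m.py; python3 m.py 8
```

```text
8.3833 [ 0.5287 -0.1264  0.1186] [-0.4738 -1.7489  0.1649]
index n 3955 dir -9.22 mid (np.float32(33.01), np.float32(-5.34)) perp offset from centre mm -0.02 r 14.0 52.0
line n 1102 dir -14.1 mid (np.float32(69.33), np.float32(-18.21)) perp offset from centre mm 0.78 r 66.0 77.4
lateral at 56 mm: 5.56 deg 5.68
lateral at 66 mm: 6.4 deg 5.56
```

Request:
{"op": "carry_out", "data": {"plan": [{"translation": [-0.3, 1.5, 0], "yaw": -2}, {"translation": [-0.6, 3.0, 0], "yaw": -4}, {"translation": [-0.6, 3.0, 0], "yaw": -4}]}}

```text
t: 8.68
tcp_pos: [0.5281, -0.1235, 0.1186]
eef_rot: [0.4, 1.57, -1.403]
force: [-0.4, -2.5, 1.2]
grip_width: 0.0002
```

```bash
python3 m.py 9
```

```text
8.6833 [ 0.5281 -0.1235  0.1186] [-0.3624 -2.514   1.204 ]
index n 4086 dir -12.97 mid (np.float32(32.57), np.float32(-7.54)) perp offset from centre mm 0.04 r 14.0 52.0
line n 1107 dir -14.12 mid (np.float32(69.34), np.float32(-18.12)) perp offset from centre mm 0.65 r 66.0 77.4
lateral at 56 mm: 1.74 deg 1.78
lateral at 66 mm: 1.94 deg 1.68
```

Request:
{"op": "carry_out", "data": {"plan": [{"translation": [-0.1, 0.9, 0], "yaw": -1}, {"translation": [-0.1, 0.9, 0], "yaw": -1}]}}

```text
t: 8.9
tcp_pos: [0.528, -0.1225, 0.1186]
eef_rot: [0.747, 1.571, -1.076]
force: [-0.4, -2.2, 1.8]
grip_width: 0.0009
```

```bash
python3 m.py 10
```

```text
8.9 [ 0.528  -0.1225  0.1186] [-0.4472 -2.2063  1.8275]
index n 3945 dir -14.46 mid (np.float32(32.39), np.float32(-8.29)) perp offset from centre mm -0.06 r 14.0 52.0
line n 1084 dir -14.05 mid (np.float32(69.34), np.float32(-18.25)) perp offset from centre mm 0.87 r 66.0 77.5
lateral at 56 mm: 0.53 deg 0.54
lateral at 66 mm: 0.46 deg 0.4
```

View pics/q10.png

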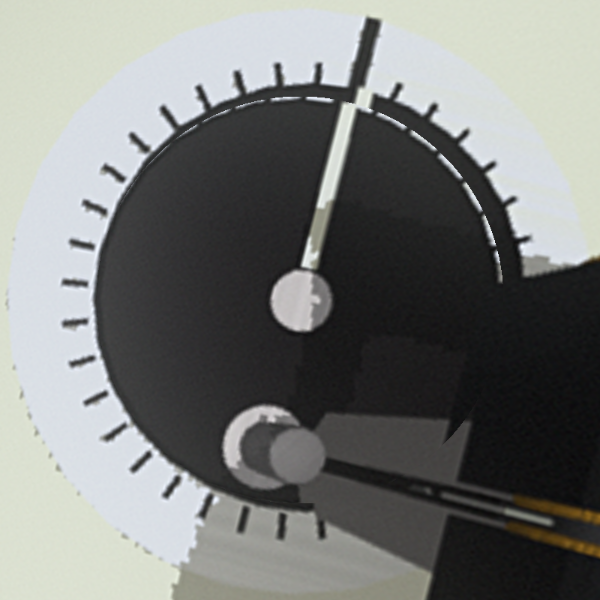

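Request:
{"op": "carry_out", "data": {"plan": [{"translation": [-1, -5, 0], "yaw": 0}, {"translation": [-3, -12, 0], "yaw": 0}, {"translation": [-3, -12, 30], "yaw": 0}, {"translation": [0, -12, 70], "yaw": 0}, {"translation": [0, -12, 110], "yaw": 0}]}}

```text
t: 9.37
tcp_pos: [0.5268, -0.1341, 0.2282]
eef_rot: [-1.961, 1.567, 2.499]
force: [1.2, -0.9, 0.4]
grip_width: 0.0004
```

Request:
{"op": "carry_out", "data": {"plan": [{"translation": [0, 0, 0], "yaw": 0}, {"translation": [0, 0, 0], "yaw": 0}]}}

```text
t: 9.53
tcp_pos: [0.5292, -0.1352, 0.2312]
eef_rot: [1.47, 1.565, -0.352]
force: [0.6, 1.0, -0.6]
grip_width: 0.0005
```

```bash
python3 m.py 11
python3 - <<'E'
from h import *
c=robot.capture("wrist");pins(c,["start_top","vial","jar","microplate","index","long_line"])
b=rect(c,.09,(.5265,.075),.05,.0002);cv2.drawMarker(b,(250,250),(255,0,0),1,10);cv2.imwrite("pics/btn.png",b[:,:,::-1])
E
```

```text
9.5333 [ 0.5292 -0.1352  0.2312] [ 0.6248  0.9543 -0.5528]
index n 4172 dir -14.17 mid (np.float32(32.02), np.float32(-8.19)) perp offset from centre mm 0.1 r 14.0 52.0
line n 1056 dir -14.43 mid (np.float32(69.22), np.float32(-18.16)) perp offset from centre mm 0.35 r 66.0 77.2
lateral at 56 mm: 0.49 deg 0.5
lateral at 66 mm: 0.53 deg 0.46
vial 0.69 [ 70.4 251.5] [ 0.4947 -0.0018  0.07  ]
jar 0.68 [ 59.  440.6] [ 0.6787 -0.0385  0.07  ]
microplate 0.43 [340.2 428.8] [ 0.6171 -0.3674  0.07  ]
index 0.71 [164.7 407.2] [ 0.6252 -0.1309  0.084 ]
long_line 0.94 [162.1 401.9] [ 0.6228 -0.1291  0.074 ]
long_line 0.36 [342.  429.6] [ 0.6168 -0.3664  0.074 ]
```

View pics/q11.png

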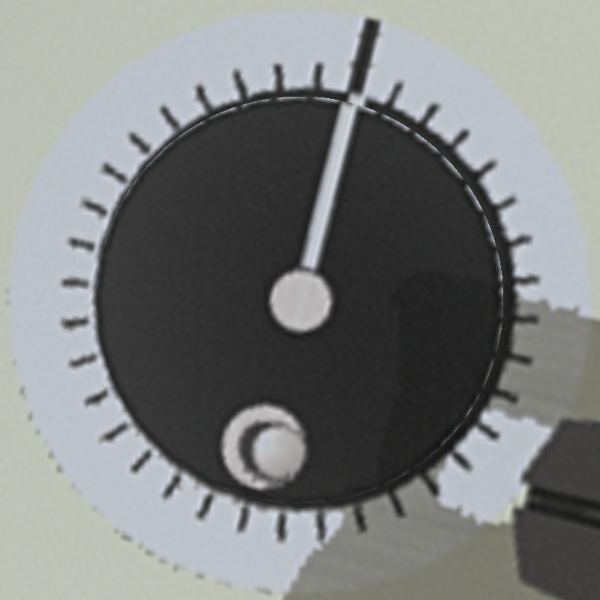

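View pics/w11.png

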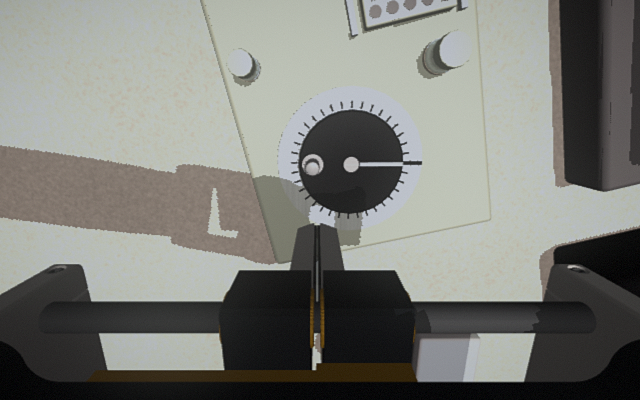

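View pics/btn.png

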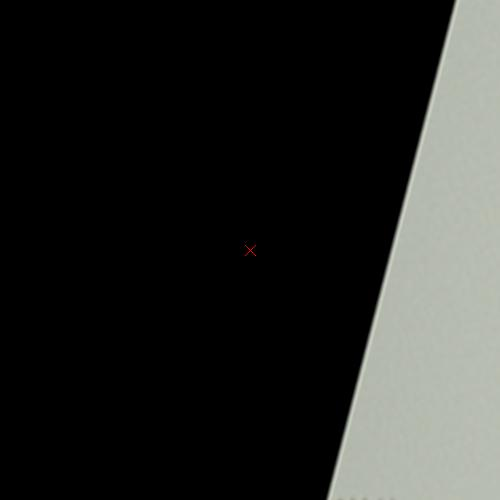

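Request:
{"op": "carry_out", "data": {"plan": [{"translation": [0, 30, 10], "yaw": 0}, {"translation": [-3, 65, 20], "yaw": 0}, {"translation": [-6, 105, 20], "yaw": 0}, {"translation": [-6, 140, 20], "yaw": 0}, {"translation": [-6, 165, 20], "yaw": 0}]}}

```text
t: 10.35
tcp_pos: [0.5214, 0.0332, 0.2483]
eef_rot: [-2.522, 1.57, 1.94]
force: [-0.4, 0.2, 0.6]
grip_width: 0.0005
```

Request:
{"op": "carry_out", "data": {"plan": [{"translation": [0, 0, 0], "yaw": 0}, {"translation": [0, 0, 0], "yaw": 0}, {"translation": [0, 0, 0], "yaw": 0}]}}

```text
t: 10.6
tcp_pos: [0.5219, 0.0302, 0.2481]
eef_rot: [-0.869, 1.57, -2.691]
force: [1.0, 0.6, 0.5]
grip_width: 0.0006
```

Run:
```python
from h import *
s=robot.sense();print(s["t"],s["tcp_pos"],s["force"])
c=robot.capture("wrist");save(c,"w12.png");pins(c,["start_top","vial","jar","microplate"])
b=rect(c,.09,(.5232,.080),.05,.0002);cv2.drawMarker(b,(250,250),(255,0,0),1,10);cv2.imwrite("pics/btn.png",b[:,:,::-1])
o=robot.cut_out(c,"start_top")
for k in o[:1]:
    m=k["pixels"];print(k["confidence"],k["location"]);d=c["depth"]
    P=np.array([px2w(c,(r,u)) for r,u in np.argwhere(m)]);print(np.percentile(P,[5,50,95],axis=0).round(4))
```

```text
10.6 [0.52185937 0.03017918 0.24812644] [1.04271271 0.5750425  0.5128814 ]
start_top 0.63 [144.4 303.1] [0.5193 0.0798 0.0919]
vial 0.9 [211.9 299.3] [0.4923 0.0016 0.07  ]
jar 0.84 [202.6 459.1] [ 0.6798 -0.0347  0.07  ]
microplate 0.85 [125.2 428.3] [0.6578 0.0637 0.07  ]
0.84 [144.3, 304.0]
[[0.5114 0.0697 0.0908]
 [0.5218 0.0806 0.0921]
 [0.5323 0.0909 0.0935]]
```

View pics/btn.png

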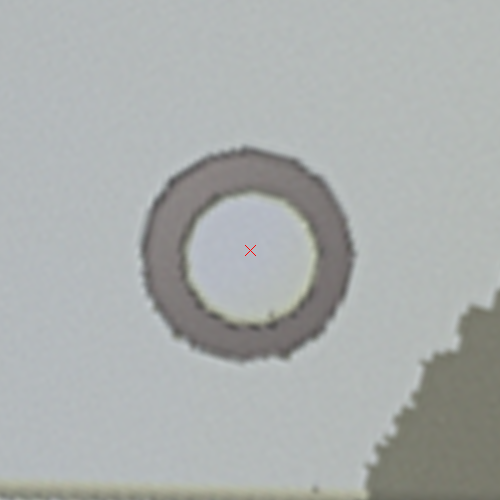

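View pics/w12.png

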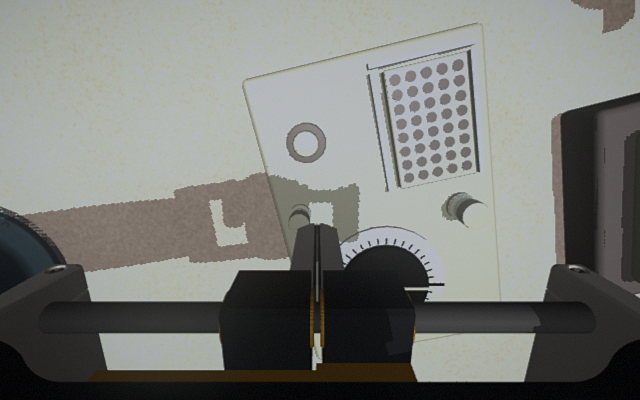

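Request:
{"op": "carry_out", "data": {"plan": [{"translation": [0, 20, -20], "yaw": 0}, {"translation": [0, 40, -50], "yaw": 0}, {"translation": [0, 49.5, -85], "yaw": 0}, {"translation": [0, 49.5, -108], "yaw": 0}, {"translation": [0, 49.5, -115], "yaw": 0}]}}

```text
t: 11.32
tcp_pos: [0.519, 0.0804, 0.1291]
eef_rot: [-1.372, 1.563, 3.089]
force: [-0.8, 0.9, -0.3]
grip_width: 0.0004
```

Request:
{"op": "carry_out", "data": {"plan": [{"translation": [0, 0, 0], "yaw": 0}, {"translation": [0, 0, -2], "yaw": 0}, {"translation": [0, 0, -4], "yaw": 0}, {"translation": [0, 0, -6], "yaw": 0}, {"translation": [0, 0, -6], "yaw": 0}]}}

```text
t: 11.73
tcp_pos: [0.5226, 0.0798, 0.1285]
eef_rot: [1.749, 1.569, -0.074]
force: [0.8, 0.6, 0.7]
grip_width: 0.0006
```

Run:
```python
from h import *
s=robot.sense();print(s["t"],s["tcp_pos"],s["force"])
c=robot.capture("wrist");save(c,"w13.png")
```

```text
11.7333 [0.52263828 0.07983859 0.12847943] [0.77739295 0.57335214 0.74476282]
```

View pics/w13.png

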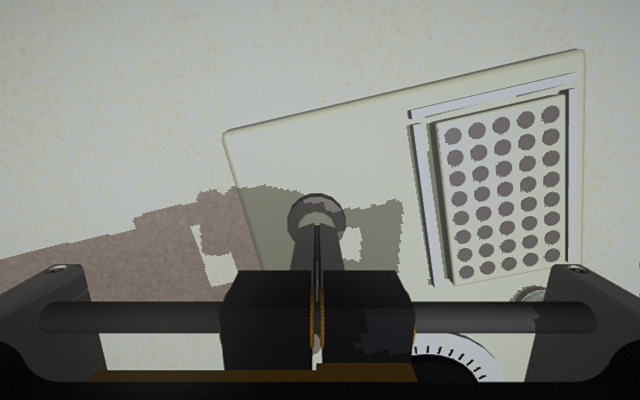

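The closed fingertips are centred over the button (317,222), not yet touching. Pressing in small steps.

Request:
{"op": "carry_out", "data": {"plan": [{"translation": [0, 0, -3], "yaw": 0}, {"translation": [0, 0, -6], "yaw": 0}, {"translation": [0, 0, -9], "yaw": 0}, {"translation": [0, 0, -12], "yaw": 0}, {"translation": [0, 0, -13], "yaw": 0}]}}

```text
t: 12.2
tcp_pos: [0.5219, 0.0802, 0.1141]
eef_rot: [-1.421, 1.571, 3.04]
force: [-1.2, -0.6, 1.7]
grip_width: 0.0005
```

Request:
{"op": "carry_out", "data": {"plan": [{"translation": [0, 0, -1], "yaw": 0}, {"translation": [0, 0, -2], "yaw": 0}, {"translation": [0, 0, -2], "yaw": 0}]}}

```text
t: 12.45
tcp_pos: [0.5219, 0.0802, 0.1125]
eef_rot: [-1.108, 1.571, -2.93]
force: [-0.8, 1.1, 3.1]
grip_width: 0.0002
```

Request:
{"op": "carry_out", "data": {"plan": [{"translation": [0, 0, -1], "yaw": 0}, {"translation": [0, 0, -2], "yaw": 0}, {"translation": [0, 0, -2], "yaw": 0}]}}

```text
t: 12.7
tcp_pos: [0.522, 0.0802, 0.1112]
eef_rot: [-1.14, 1.57, -2.962]
force: [-3.3, -1.0, 7.2]
grip_width: 0.0007
```

Request:
{"op": "carry_out", "data": {"plan": [{"translation": [0, 0, -1], "yaw": 0}, {"translation": [0, 0, -1], "yaw": 0}]}}

```text
t: 12.87
tcp_pos: [0.522, 0.0802, 0.111]
eef_rot: [-1.106, 1.57, -2.928]
force: [-7.3, 0.4, 13.0]
grip_width: 0.0003
```

Position has stopped at 0.111 m while the force climbs to 13 N: the button is on its stop. Releasing.

Request:
{"op": "carry_out", "data": {"plan": [{"translation": [0, 0, 4], "yaw": 0}, {"translation": [0, 0, 14], "yaw": 0}, {"translation": [0, 0, 40], "yaw": 0}, {"translation": [0, 0, 80], "yaw": 0}, {"translation": [0, 0, 115], "yaw": 0}]}}

```text
t: 13.28
tcp_pos: [0.5213, 0.0802, 0.2256]
eef_rot: [-1.471, 1.57, 2.99]
force: [0.1, 0.3, 0.8]
grip_width: 0.0009
```

Request:
{"op": "carry_out", "data": {"plan": [{"translation": [0, -35, 0], "yaw": 0}, {"translation": [0, -70, 10], "yaw": 0}, {"translation": [0, -105, 20], "yaw": 0}, {"translation": [0, -120, 20], "yaw": 0}, {"translation": [0, -120, 20], "yaw": 0}]}}

```text
t: 13.7
tcp_pos: [0.5223, -0.0426, 0.2454]
eef_rot: [1.302, 1.569, -0.525]
force: [0.0, 0.2, 0.4]
grip_width: 0.0005
```

Request:
{"op": "carry_out", "data": {"plan": [{"translation": [0, 0, 0], "yaw": 0}, {"translation": [0, 0, 0], "yaw": 0}, {"translation": [0, 0, 0], "yaw": 0}]}}

```text
t: 13.95
tcp_pos: [0.5216, -0.0388, 0.244]
eef_rot: [-1.839, 1.57, 2.623]
force: [-0.1, -0.8, 0.4]
grip_width: 0.0005
```

```bash
python3 m.py 14
python3 - <<'E'
from h import *
for n in("wrist","side","scene"):
    c=robot.capture(n);print(n);pins(c,["start_top","vial","jar","microplate","index","long_line","bottle","tip_box","tube_rack"])
    if n=="side": cv2.imwrite("pics/s14.png",cv2.resize(c["image"][130:280,230:410],None,fx=4,fy=4,interpolation=cv2.INTER_CUBIC)[:,:,::-1])
E
```

```text
13.95 [ 0.5216 -0.0388  0.244 ] [-0.078  -0.8409  0.3854]
index n 3992 dir -14.07 mid (np.float32(31.89), np.float32(-8.39)) perp offset from centre mm 0.39 r 14.0 52.0
line n 1148 dir -15.49 mid (np.float32(69.11), np.float32(-18.43)) perp offset from centre mm -0.69 r 66.0 77.3
lateral at 56 mm: 0.31 deg 0.32
lateral at 66 mm: 0.56 deg 0.48
wrist
start_top 0.86 [ 78.5 287.2] [0.5208 0.0771 0.0916]
start_top 0.53 [ 59.4 420.2] [0.6528 0.0624 0.0842]
vial 0.61 [160.9 283.5] [ 0.4915 -0.0028  0.07  ]
jar 0.65 [145.5 453.6] [ 0.6802 -0.0333  0.07  ]
microplate 0.68 [ 57.2 421.2] [0.6592 0.0654 0.07  ]
index 0.95 [241.7 424.1] [ 0.6266 -0.1332  0.084 ]
long_line 0.86 [236.7 420.9] [ 0.6266 -0.1312  0.074 ]
bottle 0.51 [155.5 367.7] [ 0.5945 -0.0325  0.    ]
tip_box 0.81 [379.9 438.9] [ 0.6348 -0.4407  0.    ]
side
start_top 0.53 [209.6 327.8] [0.5176 0.0765 0.0934]
vial 0.45 [199.2 343.2] [ 0.51   -0.0061  0.07  ]
vial 0.31 [170.9 337.1] [ 0.5738 -0.1214  0.07  ]
jar 0.46 [179.1 289.6] [ 0.6763 -0.032   0.07  ]
jar 0.29 [169.7 337.6] [ 0.5748 -0.1277  0.07  ]
microplate 0.73 [201.6 280.
[... 312 characters left out ...]
 [ 0.6332 -0.4253  0.    ]
tube_rack 0.91 [358.3 237.6] [0.5408 0.4558 0.    ]
scene
start_top 0.37 [202.7 342.6] [0.5244 0.0828 0.0922]
start_top 0.27 [229.8 310.2] [0.6753 0.0857 0.0862]
vial 0.42 [190.  331.7] [0.4938 0.0019 0.07  ]
jar 0.48 [213.4 285. ] [ 0.6796 -0.033   0.07  ]
jar 0.4 [187.8 277.9] [ 0.6204 -0.1399  0.07  ]
microplate 0.93 [229.7 313.8] [0.6587 0.0841 0.07  ]
index 0.77 [187.1 274.1] [ 0.6353 -0.1407  0.084 ]
long_line 0.61 [191.8 278.5] [ 0.6335 -0.1205  0.074 ]
bottle 0.73 [149.7 263.6] [ 0.4833 -0.4052  0.    ]
bottle 0.19 [181.7 293.1] [ 0.5202 -0.1793  0.    ]
tip_box 0.72 [167.4 229.4] [ 0.6464 -0.4182  0.    ]
tube_rack 0.65 [295.6 425.9] [0.5561 0.4618 0.    ]
```

View pics/w14.png

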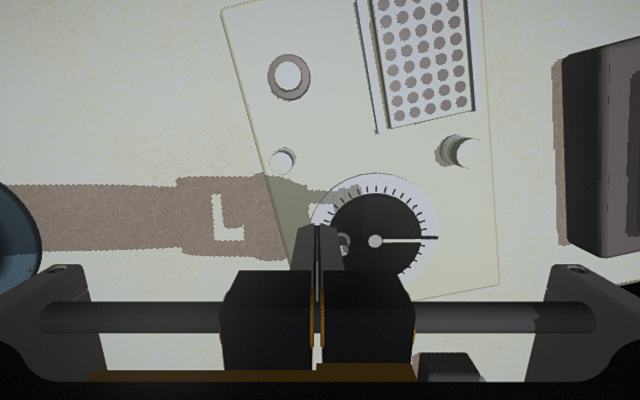

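View pics/s14.png

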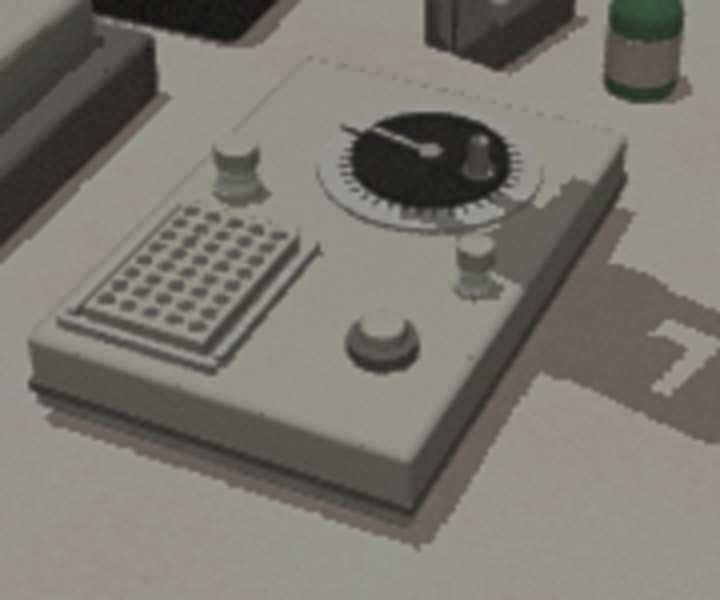

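The wrist view shows the index (383–418,239) in line with the long line that ends at (438,238). The side view shows the button up again, and the vial, jar and plate where they were. The arm is clear of everything, so I'm handing in.

```bash
python3 -c "
from workcell import robot
print(robot.job_done())"
```

```text
the job is handed in; nothing more can be done
None
```

The dial is set on the long line, and the start button was pressed after that and sprang back. I handed the job in at about 14 s.

- **Dial:** I pushed the peg clockwise with the closed fingertips, about 100° in all. The last checks put the index about 0.3–0.5° short of the long line, both before and after the button press. That is close to the limit of what these pictures can measure.
- **Start button:** I pressed it straight down until it stopped moving, about 6 mm below its free height, with 13 N showing. Afterwards its top measured 91.6 mm above the bench, the same as before the press.
- **Other things:** In the last pictures the vial, jar and plate stand where they did at the start, and the arm was clear of everything.
- **Checks that disagreed:** The scene and side cameras' point readings scattered by about 10–20 mm, including for things I never touched. I used the wrist camera for the dial and button measurements instead.

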